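# Set a rib mould home in the routing jig and clamp it through the guard window

## Task

Get the rib mould ready for the router: with the fingertips push the wooden mould along its channel in the jig until its end is fully home against the metal end stop, without lifting it. Then reach down through the window in the clear hand guard and press the toggle clamp's black lever right down, so that the rubber foot clamps the mould, and draw back out. Do not touch the guard on the way in or out, and leave the offcut, cork block and hammer where they lie.

Things in the scene. Friction and masses are not known exactly. Their poses are not given: they have to be found in the camera images.
- jig: Routing jig, fixed: plywood board 210 x 265 mm on rubber feet, top 27 mm above the bench. Origin at bench level (z = 0); x points away from the robot, y left, z up, turned by the jig's yaw. In its frame the board spans x -135..75, y -140..125 mm. The toggle clamp stands on the line y = +55 mm; open, its bracket and bar lie between x = -40 and +50 mm and reach up to 115 mm above the bench.
- end_stop (a point): Foot of the aluminium end stop's face (16 mm high, looking to -y) that closes the left end of the mould's channel; at x = +45, y = +85 mm in the jig's frame, at board height. The channel runs along the jig's y, centred on x = +45 mm, 39 mm wide, between a wooden fence (14 mm high) and rail (10 mm high), both from y = -63 to +104 mm. Its right end is open.
- mould: Rib mould: plain maple bar 35 x 160 x 18 mm, loose, lying flat in the channel on the board. Origin at the centre of its underside, y along its length. It starts 30 to 55 mm short of the end stop; home, its origin is at y = +5 mm in the jig's frame and its right end at y = -75 mm. It slides with less than 1 N.
- guard: Hand guard, fixed to the jig over the clamp's lever: a box of clear 4 mm plastic with aluminium edges. Origin and axes are the jig's; in that frame it spans x -129..-20, y -13..123 mm. Closed at front, left and right, open at the back where the clamp stands. Its flat top is 114 mm above the bench and has the window in it.
- window (a point): Centre of the guard's window, level with the top of its black edging, 115 mm above the bench; at x = -75, y = +55 mm in the jig's frame, axes as the jig's. The window is 80 mm clear along x and 90 mm clear along y, and looks straight up.
- clamp_lever (a joint): Angle of the clamp's lever, rad: about 0 at the start = raised 0.5 rad (29 degrees) above level, 0.5 = fully down, level, at its stop. Its black grip, 18 mm wide and 14 mm thick, lies under the window. It is stiff and stays where it is left; pressed 55 mm from its hinge it takes about 6 to 11 N.
- lever_hinge (a point): The lever's hinge: axis along the jig's y, at x = -22, y = +55 mm in the jig's frame, 64 mm above the bench. The lever points from here towards the robot (jig's -x) and ends 74 mm from the hinge.
- lever_pad (a point): Point on top of the lever's grip, 55 mm from the hinge, where to press; moves with the lever. Raised, it lies at about x = -67 mm in the jig's frame, 97 mm above the bench; fully down at x = -77 mm, 71 mm above the bench; always y = +55 mm.
- clamp_foot: Sprung rubber foot, 17 mm across, at the end of the clamp's bar. Raised while the lever is up, it swings down with it onto the channel at x = +45, y = +55 mm in the jig's frame and bears on the mould with about 3 N when the lever is fully down. Origin on the bar's centre line, 25 mm above the rubber's face.
- offcut: Maple offcut, 44 x 76 x 28 mm, loose on the board to the right of the guard; origin under its centre. A bystander.
- cork: Cork block, 45 x 70 x 30 mm, loose on the bench left of the jig; origin under its centre. A bystander.
- hammer: Small hammer, 228 mm long, lying loose on the bench further left; origin under its middle. A bystander.

How it is judged:
On the way, in this order (a step that is already met when the one before it is completed fails the run):
1. the mould is home against the end stop while the lever is still up (y of mould in the frame of jig between 0.0025 and 0.009 m and x of mould in the frame of jig between 0.04 and 0.05 m and z of mould in the frame of jig between 0.023 and 0.031 m and value of joint clamp_lever below 0.15 rad), for 0.2 s.
2. the fingers, inside the window, press on the lever (contact force between the fingers and clamp_lever above 0.5 N and x of the grasp point in the frame of window between -0.05 and 0.05 m and y of the grasp point in the frame of window between -0.055 and 0.055 m), for 0.03 s.
At the end, for the whole second after the job is handed in: The mould lies flat in the channel with no more than 2.5 mm between it and the end stop; the lever is down (at least 0.45 of its 0.50 rad) and stays down; the rubber foot bears on the mould with more than 1 N; all is at rest (y of mould in the frame of jig between 0.0025 and 0.009 m and x of mould in the frame of jig between 0.04 and 0.05 m and z of mould in the frame of jig between 0.023 and 0.031 m and value of joint clamp_lever above 0.45 rad and contact force between clamp_foot and mould above 1 N and linear speed of mould below 0.01 m/s); the robot touches nothing.
It fails at once if the guard is touched (contact force between any of the fingers, the arm and guard above 0.5 N).
It fails at once if the mould is lifted or tipped (z of mould in the frame of jig above 0.037 m or angle between mould's own z axis and vertical above 0.15 rad).
It fails at once if a bystander (offcut, cork block, hammer) is moved more than 15 mm (distance of any of offcut, cork, hammer from where it was at the start of the episode above 0.015 m).
It also fails if it takes over 51 s, if anything falls off the work surface, if the arm or the gripper's body presses on something with over 40 N, if the wrist force passes 120 N, or if a joint passes its speed limit or range.

## Robot

A 6-joint arm with a two-finger parallel gripper is mounted at the origin on a cart in front of the work surface, level with it; the furniture and walls round the work are solid. World frame = base frame: x ahead of the robot, y to its left, z up, the work surface at z = 0. Lengths are in m, angles in rad, forces in N, time in s.
With the tool pointing down it reaches from about 0.35 to 0.85 m from the base axis. Payload 8.1 kg.
Tool frame: the origin (TCP) lies on the centre line of the jaws, within the pads' length; the fingertips stand robot.tip_extent ahead of it and the grasp point (between the pads) lies 11 mm behind it (robot.tip_extent is the distance from the TCP to the fingertips, in m); y points along the fingers, z is the direction in which the jaws open and shut, and the axes are right-handed (so a half turn about y gives the same grasp; the last joint's range is limited). The gripper opens to 93 mm and grips with 3 to 60 N. Pads are 15 mm wide; open, the fingers measure 128 mm over their backs; the gripper's body (75 mm by 188 mm) begins 65 mm behind the grasp point.
Start: joints at [1.107, 0.13, 1.488, -0, 1.523, -0.085], TCP at [0.222, 0.557, 0.227] pointing down, gripper open.
Joint ranges: [-2.96, 2.96], [-0.89, 2.26], [0.02, 2.5], [-1.34, 4.48], [0, 2.73], [-2.66, 2.66]. Speed limits (rad/s): [2.39, 2.39, 2.79, 3.14, 3.14, 3.14].

## Interface

Orientations are given as a rotation vector (axis times angle).
In Python, from plant import monitor, optics, robot gives the robot as it stands.
- The arm moves only by the shell command python3 -m inch 'ROWS' [OPENING] [FORCE]. ROWS is JSON, a list that holds one entry, the list of rows, each a list of 6 numbers: the shift along the tool's x, y, z in mm, then the turn, a rotation vector about the tool's x, y, z in rad. A call has 1 to 8 rows; each row shifts and turns the commanded pose from where the row before left it, along the tool's axes as they then stand; what a row does not reach is not made up. A row lasts 1/8 s, in which the tool goes at most 62.5 mm and 10.7 degrees, less where a joint would pass 70% of its speed; a pose out of reach is approached as far as the arm can. A call is refused whole if a number of a shift passes 62.5 or a number of a turn 0.188, either way. A call with a gripper value outside its range is refused whole. OPENING is the finger opening in mm, from 0 to 93, set as the call begins (- or left out, the last holds). The fingers move at their own pace and stop on an object; FORCE is the grip in N (left out, the last holds). Time passes only in rows, so rows that do not move let the fingers close. It gives the time, the measured TCP pose, the force and the opening at its end, in the units of the state.
- monitor.read_state(): the state, without advancing time (a new reading comes with each control period).
- optics.read_camera(name): name is "side" or "top"; returns a dict with "image" (384x512x3 uint8, blue, green, red), "fx", "fy", "cx", "cy" (pixels), "rvec" (rotation vector, rad) and "tvec" (3), from world to camera coordinates, as OpenCV has them. Camera axes: x right, y down, z forward; pixel columns grow to the right and rows downward; lengths in m; the calibration is good to about 2 mm. A picture is of the moment at which its call begins. There is no depth.
- robot.close_job(): hands the job in, once; it reports no verdict.
The state is a dict: "t": time; "q": joint angles; "dq": joint speeds; "joint_torque": joint torques, N m; "tool_pos": TCP position; "orientation": TCP orientation; "force": force on the tool from outside, world axes, zero at the start; "wrist_torque": the same for the moment, N m; "opening": finger opening in m.
Only numpy, scipy, OpenCV 4.12 (cv2) and the standard library are available. Lean on these libraries where they do the work, as an engineer would, in place of code of your own. Each camera call takes 0.05 s, during which the arm holds its last target.

## Working session

There is one attempt and no reset: what is moved stays moved. The work goes in short steps, Python scripts to look and compute and a shell command to move; the robot and the scene stay as the last step left them, time stands still between calls to the robot, and variables do not carry over. Pictures are saved under pics/ and viewed, and the job is handed in when it is done.

```bash
ls; mkdir -p pics; python3 - <<'E'
from plant import monitor, optics, robot
import cv2
print(monitor.read_state()); print(robot.tip_extent, [a for a in dir(robot) if a[0]!='_'])
for n in("side","top"):
    c=optics.read_camera(n); cv2.imwrite(f"pics/{n}0.png",c["image"]); print({k:v for k,v in c.items() if k!="image"})
E
```

```text
pics
{'t': 0.0, 'q': array([ 1.10660981e+00,  1.31165471e-01,  1.48922866e+00,  2.03202452e-05,
        1.52298671e+00, -8.54305722e-02]), 'dq': array([ 1.38840379e-04, -8.74752722e-05, -7.26215321e-04,  8.60344766e-04,
        6.55734471e-04, -7.17375255e-04]), 'joint_torque': array([-2.08463411e-03, -5.59865177e+01, -4.91749585e+01,  7.65716331e-02,
        3.62669479e-02, -1.44551705e-04]), 'tool_pos': array([0.22161026, 0.55700421, 0.22561265]), 'orientation': array([-1.55201372,  0.29762174, -0.29682474]), 'force': array([ 0.10149798, -0.7923836 , -0.22726606]), 'wrist_torque': array([ 0.06419346,  0.00185669, -0.00755544]), 'opening': 0.0928100710798272}
0.008 ['IKError', 'close_job', 'tip_extent']
{'fx': 379.89026818625837, 'fy': 379.89026818625837, 'cx': 254.03662842544776, 'cy': 190.1211851880305, 'rvec': array([ 2.21520965, -0.6218342 ,  0.31053511]), 'tvec': array([-0.42332932,  0.23199209,  0.70934496])}
{'fx': 439.1597946327363, 'fy': 439.1597946327363, 'cx': 257.809441563111, 'cy': 190.68781397832987, 'rvec': array([ 2.1952746 , -2.20113652,  0.0709766 ]), 'tvec': array([0.01886346, 0.47625472, 1.23507536])}
```

View pics/side0.png

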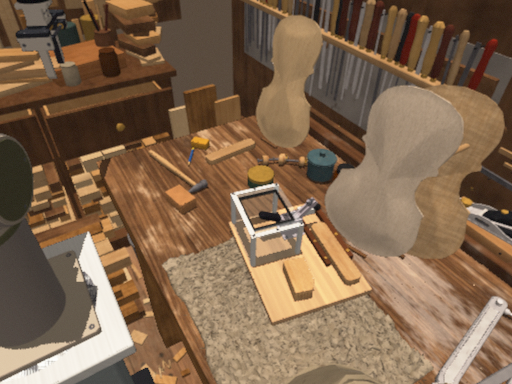

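View pics/top0.png

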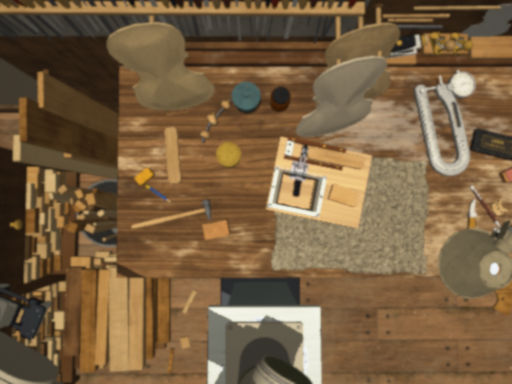

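```bash
python3 - <<'E'
import cv2
a=cv2.imread("pics/top0.png")[125:240,255:385]; cv2.imwrite("pics/top0z.png",cv2.resize(a,None,fx=6,fy=5.2 and 5.0 or 5,interpolation=cv2.INTER_CUBIC) if 0 else cv2.resize(a,None,fx=5,fy=5,interpolation=cv2.INTER_CUBIC))
a=cv2.imread("pics/side0.png")[175:325,220:375]; cv2.imwrite("pics/side0z.png",cv2.resize(a,None,fx=4,fy=4,interpolation=cv2.INTER_CUBIC))
E
```

```text
(no output)
```

View pics/top0z.png

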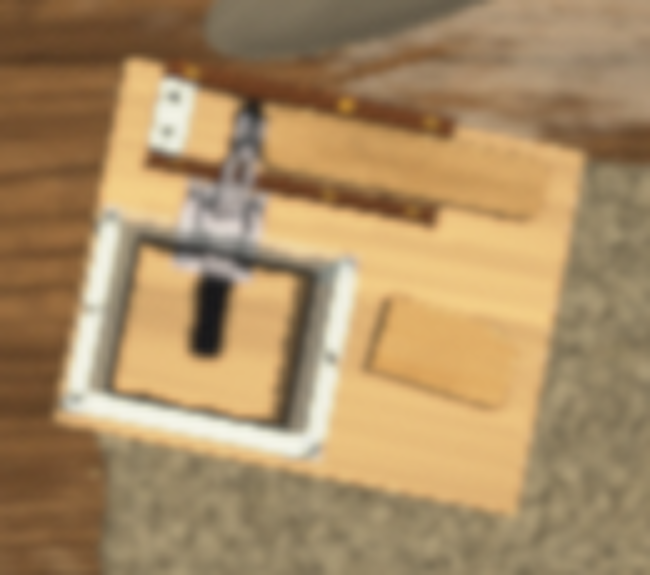

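View pics/side0z.png

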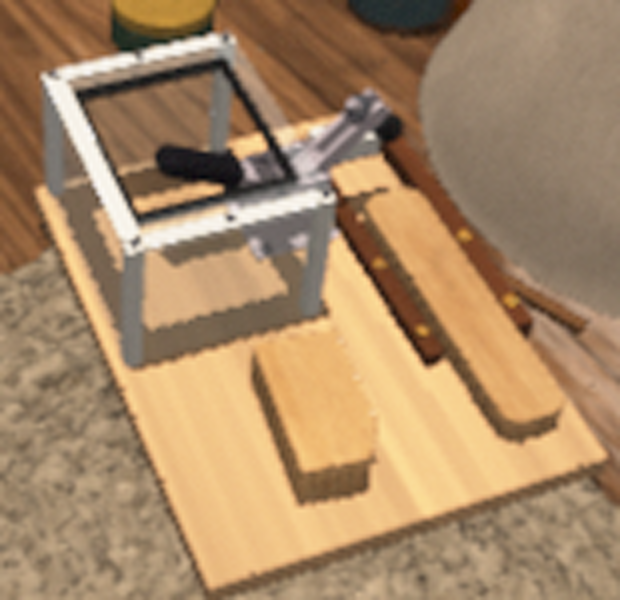

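```bash
cat >h.py <<'E'
import numpy as np, cv2
from scipy.optimize import least_squares
from plant import optics
def cams():
    return {n:optics.read_camera(n) for n in("side","top")}
def proj(c,P):
    K=np.array([[c["fx"],0,c["cx"]],[0,c["fy"],c["cy"]],[0,0,1.]])
    return cv2.projectPoints(np.array(P,float).reshape(-1,1,3),c["rvec"],c["tvec"],K,None)[0].reshape(-1,2)
def ray(c,uv,z):
    R=cv2.Rodrigues(c["rvec"])[0]; o=-R.T@c["tvec"]
    d=R.T@np.array([(uv[0]-c["cx"])/c["fx"],(uv[1]-c["cy"])/c["fy"],1]); return o+d*(z-o[2])/d[2]
def J2W(j,P):
    P=np.array(P,float).reshape(-1,3)/1000; c,s=np.cos(j[2]),np.sin(j[2])
    return np.c_[j[0]+c*P[:,0]-s*P[:,1], j[1]+s*P[:,0]+c*P[:,1],P[:,2]]
E
python3 - <<'E'
from h import *
C=cams()
T=[((-135,125,27),(55,415)),((75,125,27),(125,60)),((75,-140,27),(585,153)),((-135,-140,27),(520,513)),
((-129,123,114),(62,402)),((-129,-13,114),(322,455)),((-20,-13,114),(355,262)),((-20,123,114),(108,208))]
S=[((-135,-140,27),(210,592)),((75,-140,27),(607,457)),((-129,123,114),(43,75)),((-129,-13,114),(128,250)),((-20,-13,114),(333,190)),((-20,123,114),(232,37))]
t=np.array([((a[1][0]+.5)/5-.5+255,(a[1][1]+.5)/5-.5+125) for a in T]); s=np.array([((a[1][0]+.5)/4-.5+220,(a[1][1]+.5)/4-.5+175) for a in S])
def f(j,w=(1,1)): return np.r_[w[0]*(proj(C["top"],J2W(j,[a[0] for a in T]))-t).ravel(),w[1]*(proj(C["side"],J2W(j,[a[0] for a in S]))-s).ravel()]
for w in((1,1),(1,0),(0,1)):
    r=least_squares(f,[.5,0,-.2],kwargs=dict(w=w),loss='soft_l1'); print(w,r.x); 
    if w==(1,1): print(r.fun.reshape(-1,2).round(1)); np.save("jig.npy",r.x)
j=np.load("jig.npy")
# mould right end top corners
for uv in((548,165),(530,215)):
    p=ray(C["top"],((uv[0]+.5)/5-.5+255,(uv[1]+.5)/5-.5+125),.045); print("top",p)
    c,sn=np.cos(j[2]),np.sin(j[2]); d=p[:2]-j[:2]; print((c*d[0]+sn*d[1],-sn*d[0]+c*d[1]))
for uv in((500,432),(560,405)):
    p=ray(C["side"],((uv[0]+.5)/4-.5+220,(uv[1]+.5)/4-.5+175),.045)
    d=p[:2]-j[:2]; print("side",(c*d[0]+sn*d[1],-sn*d[0]+c*d[1]))
# overlay
for n in C:
    im=cv2.resize(C[n]["image"],None,fx=4,fy=4,interpolation=cv2.INTER_CUBIC)
    def L(P,col):
        q=((proj(C[n],J2W(j,P))+.5)*4-.5).round().astype(int); cv2.polylines(im,[q.reshape(-1,1,2)],True,col,1)
    L([(-135,125,27),(75,125,27),(75,-140,27),(-135,-140,27)],(0,0,255))
    L([(-129,123,114),(-20,123,114),(-20,-13,114),(-129,-13,114)],(255,0,0))
    L([(-115,100,115),(-35,100,115),(-35,10,115),(-115,10,115)],(0,255,0))
    L([(45-17.5,85-45,45),(62.5,40,45),(62.5,-120,45),(27.5,-120,45)],(255,0,255))
    L([(-67,55,97),(-67,55,98)],(0,255,255))
    x,y=(255,125) if n=="top" else (220,175)
    cv2.imwrite(f"pics/ov_{n}.png",im[y*4:y*4+590,x*4:x*4+640])
E
```

```text
(1, 1) [ 0.53241151 -0.15281976 -0.20412545]
[[-0.3  0.9]
 [ 0.4 -0.9]
 [ 0.2 -0.8]
 [-0.7  0.2]
 [ 0.4  0.9]
 [-0.5  0.7]
 [ 0.9 -1.5]
 [-0.6 -1.1]
 [-0.4 -0.4]
 [ 0.9  0.1]
 [-0.7 -0.5]
 [-0.3  1. ]
 [ 1.   2.2]
 [-0.7 -1.5]]
(1, 0) [ 0.53189645 -0.15289363 -0.20305239]
(0, 1) [ 0.53284269 -0.15262805 -0.2055875 ]
top [ 0.56618508 -0.27888809  0.045     ]
(np.float64(0.058627803036782444), np.float64(-0.11660470939009344))
top [ 0.53821205 -0.26838924  0.045     ]
(np.float64(0.029107304582311505), np.float64(-0.1119942627896319))
side (np.float64(0.02220729510548845), np.float64(-0.11952824581349128))
side (np.float64(0.05780460591660941), np.float64(-0.11550742161501554))
```

View pics/ov_top.png

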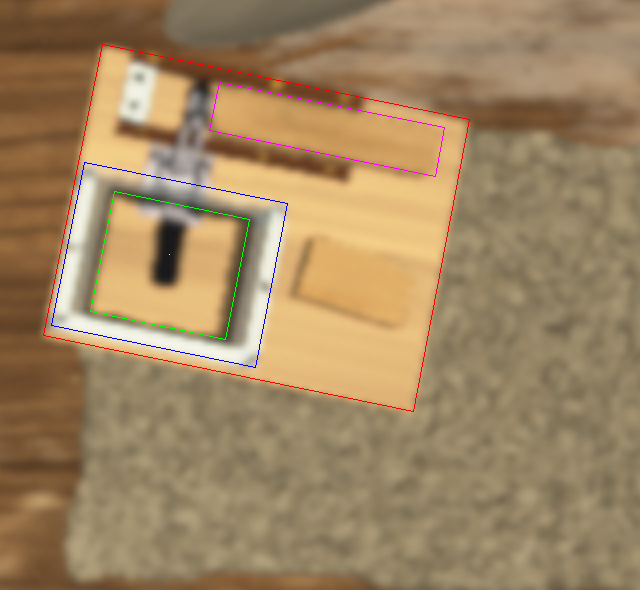

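View pics/ov_side.png

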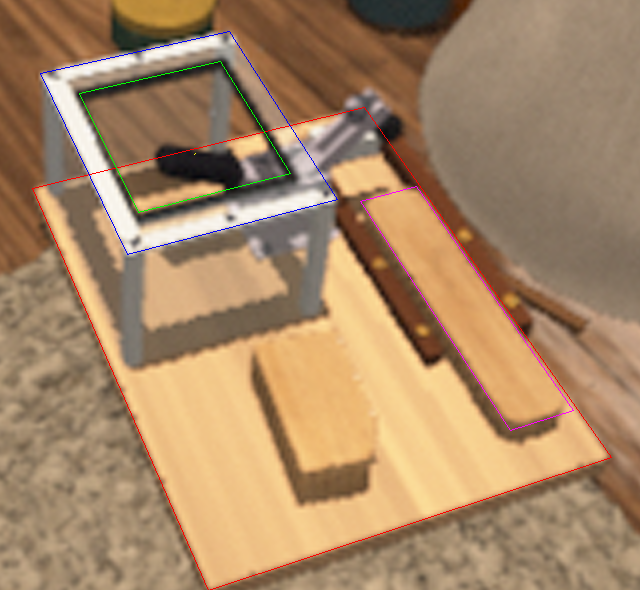

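```bash
python3 - <<'E'
from h import *
from plant import monitor
from scipy.spatial.transform import Rotation as R
C=cams(); j=np.load("jig.npy")
s=monitor.read_state(); M=R.from_rotvec(s["orientation"]).as_matrix(); print(M.round(3))
# violin front mould: bottom outline candidates
for z in(0,.05,.1,.15,.2,.3):
    print(z,"top(305,135)",ray(C["top"],(305,135),z)[:2].round(3),"(385,60)",ray(C["top"],(385,60),z)[:2].round(3),"side(390,254)",ray(C["side"],(390,254),z)[:2].round(3),"side(330,210)",ray(C["side"],(330,210),z)[:2].round(3))
c,sn=np.cos(j[2]),np.sin(j[2])
for uv in((312,238),(296,297),(395,326),(410,280)):
    d=ray(C["top"],(uv[0]/4+255,uv[1]/4+125),.055)[:2]-j[:2]; print("offcut",c*d[0]+sn*d[1],-sn*d[0]+c*d[1])
im=C["side"]["image"]; cv2.imwrite("pics/sv.png",cv2.resize(im[60:300,300:512],None,fx=2.5,fy=2.5))
print("targets (TCP xy):")
for n,p in dict(pre=(45,-160,0),home=(45,-92.5,0),win=(-75,55,0),pad=(-67,55,0)).items(): print(n,J2W(j,p).round(4))
E
```

```text
[[ 0.929 -0.     0.37 ]
 [-0.37  -0.001  0.929]
 [-0.    -1.    -0.001]]
0 top(305,135) [ 0.638 -0.12 ] (385,60) [ 0.859 -0.356] side(390,254) [ 0.696 -0.249] side(330,210) [ 0.674 -0.073]
0.05 top(305,135) [ 0.629 -0.114] (385,60) [ 0.841 -0.341] side(390,254) [ 0.654 -0.272] side(330,210) [ 0.633 -0.11 ]
0.1 top(305,135) [ 0.62  -0.108] (385,60) [ 0.823 -0.325] side(390,254) [ 0.611 -0.295] side(330,210) [ 0.592 -0.146]
0.15 top(305,135) [ 0.611 -0.102] (385,60) [ 0.806 -0.31 ] side(390,254) [ 0.568 -0.318] side(330,210) [ 0.552 -0.183]
0.2 top(305,135) [ 0.602 -0.096] (385,60) [ 0.788 -0.295] side(390,254) [ 0.526 -0.341] side(330,210) [ 0.511 -0.219]
0.3 top(305,135) [ 0.583 -0.084] (385,60) [ 0.752 -0.264] side(390,254) [ 0.441 -0.386] side(330,210) [ 0.429 -0.292]
offcut -0.03364379909542018 -0.04395626759490132
offcut -0.07572637689342757 -0.040913653158643766
offcut -0.08165222394331165 -0.11142606631111429
offcut -0.04852863977055684 -0.11560812923671256
targets (TCP xy):
pre [[ 0.544  -0.3186  0.    ]]
home [[ 0.5577 -0.2525  0.    ]]
win [[ 0.4701 -0.0838  0.    ]]
pad [[ 0.478  -0.0854  0.    ]]
```

View pics/sv.png

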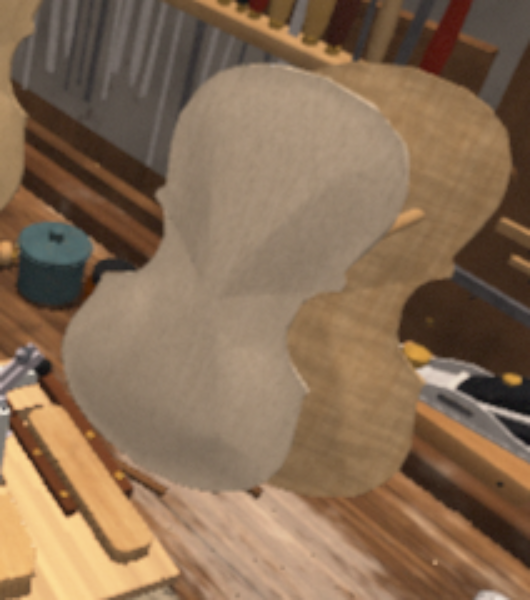

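```bash
python3 - <<'E'
from h import *
C=cams()
def tri(u,v):
    f=lambda p:np.r_[(proj(C["top"],p)-u).ravel(),(proj(C["side"],p)-v).ravel()]
    r=least_squares(f,[.6,-.2,.2]); return r.x.round(3),r.fun.round(1)
print("lower bout ctr",tri((330,112),(372,208)))
print("upper ctr",tri((360,78),(415,125)))
print("bottom",tri((310,134),(380,253)))
print("top",tri((383,60),(425,90)))
im=C["top"]["image"]; cv2.imwrite("pics/tv.png",cv2.resize(im[10:160,270:430],None,fx=4,fy=4,interpolation=cv2.INTER_CUBIC))
E
```

```text
lower bout ctr (array([ 0.686, -0.178,  0.087]), array([ 0.2, -0.2, -0.2,  0. ]))
upper ctr (array([ 0.707, -0.203,  0.3  ]), array([-2. ,  1.9,  2.1, -0.3]))
bottom (array([ 0.703, -0.184, -0.074]), array([ 12.8, -15.6, -15.8,   1.6]))
top (array([ 0.705, -0.215,  0.374]), array([-10.8,   9.7,  10.8,  -1.3]))
```

View pics/tv.png

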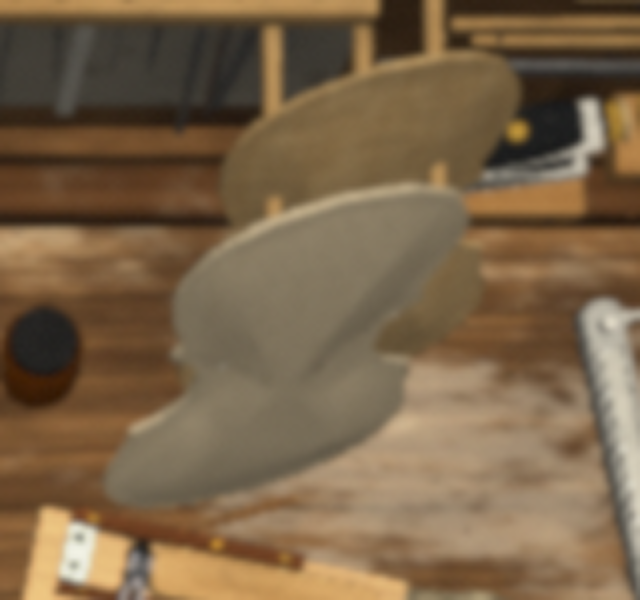

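```bash
python3 - <<'E'
from h import *
C=cams()
def tri(u,v):
    f=lambda p:np.r_[(proj(C["top"],p)-u).ravel(),(proj(C["side"],p)-v).ravel()]
    r=least_squares(f,[.6,-.2,.2]); return r.x.round(3),r.fun.round(1)
print("low left",tri((298,132),(327,200)))
print("low right",tri((371,103),(422,212)))
print("waist L",tri((315,98),(353,167)))
print("waist R",tri((367,96),(418,182)))
print("upper L",tri((314,85),(370,110)))
print("upper R",tri((386,63),(463,120)))
E
```

```text
low left (array([ 0.635, -0.093,  0.067]), array([ 0.1, -0.2, -0.2,  0. ]))
low right (array([ 0.697, -0.276,  0.15 ]), array([ 1.4, -1.3, -1.4,  0.2]))
waist L (array([ 0.69 , -0.115,  0.157]), array([-4.8,  5.7,  6.2, -0.6]))
waist R (array([ 0.697, -0.248,  0.204]), array([ 0.2, -0.2, -0.2,  0. ]))
upper L (array([ 0.697, -0.105,  0.285]), array([-1. ,  1.1,  1.3, -0.1]))
upper R (array([ 0.737, -0.26 ,  0.329]), array([ 1.1, -1. , -1.1,  0.1]))
```

```bash
python3 -m inch '[[[0,0,0,0,-0.0875,0],[0,0,0,0,-0.0875,0],[31,0,-40,0,0,0],[36,0,-45,0,0,0],[36,0,-45,0,0,0],[36,0,-45,0,0,0],[30,0,-50,0,0,0],[30,0,-50,0,0,0]]]' 0 20
python3 -m inch '[[[30,0,-50,0,0,0],[30,0,-50,0,0,0],[30,0,-50,0,0,0],[30,0,-50,0,0,0],[30,0,-50,0,0,0],[30,0,-50,0,0,0],[30,0,-50,0,0,0],[0,0,0,0,0,0]]]'
```

```text
t: 1.5
tool_pos: [0.3615, 0.2462, 0.2269]
orientation: [-1.565, 0.159, -0.16]
force: [0.7, 0.3, 0.1]
opening: 0.0177
t: 2.5
tool_pos: [0.4962, -0.1409, 0.2262]
orientation: [-1.565, 0.164, -0.163]
force: [-1.4, 1.2, 0.1]
opening: 0.0003
```

```bash
cat >>h.py <<'E'
from scipy.spatial.transform import Rotation as Rn
def where():
    from plant import monitor
    s=monitor.read_state(); j=np.load("jig.npy"); c,sn=np.cos(j[2]),np.sin(j[2]); d=s["tool_pos"][:2]-j[:2]
    M=Rn.from_rotvec(s["orientation"]).as_matrix()
    a=np.arctan2(M[1,2],M[0,2])-np.pi/2-j[2]
    print("t",s["t"],"TCP in jig mm",(1000*np.r_[c*d[0]+sn*d[1],-sn*d[0]+c*d[1],s["tool_pos"][2]]).round(1),"yaw err",a.round(4),"tilt",M[2].round(3),"F",s["force"].round(2),"q",s["q"].round(2),"op",s["opening"])
E
python3 -c "
from h import *;where()"
```

```text
t 2.5 TCP in jig mm [-37.9   4.3 226.2] yaw err -0.0042 tilt [-0.001 -1.    -0.001] F [-1.44  1.19  0.15] q [-0.38 -0.1   1.72 -0.    1.52 -1.74] op 0.00028910798904988066
```

```bash
python3 -m inch '[[[20,0,-41,0,-0.004,0],[20,0,-41,0,0,0],[20,0,-41,0,0,0],[21,0,-41,0,0,0],[0,30,0,0,0,0],[0,30,0,0,0,0],[0,30,0,0,0,0],[0,0,0,0,0,0]]]'
python3 - <<'E'
from h import *
where()
C=cams()
im=C["side"]["image"]; cv2.imwrite("pics/s1.png",cv2.resize(im[100:330,200:470],None,fx=2.8,fy=2.5))
im=C["top"]["image"]; cv2.imwrite("pics/t1.png",cv2.resize(im[60:260,230:430],None,fx=3,fy=3))
E
```

```text
t: 3.5
tool_pos: [0.5409, -0.312, 0.1337]
orientation: [-1.562, 0.16, -0.152]
force: [-0.4, -0.1, -0.2]
opening: 0.0003
t 3.5 TCP in jig mm [  40.6 -154.1  133.7] yaw err 0.0051 tilt [-0.005 -1.     0.003] F [-0.44 -0.08 -0.23] q [-0.61  0.26  1.51  0.    1.37 -1.98] op 0.0003269211218568667
```

View pics/s1.png

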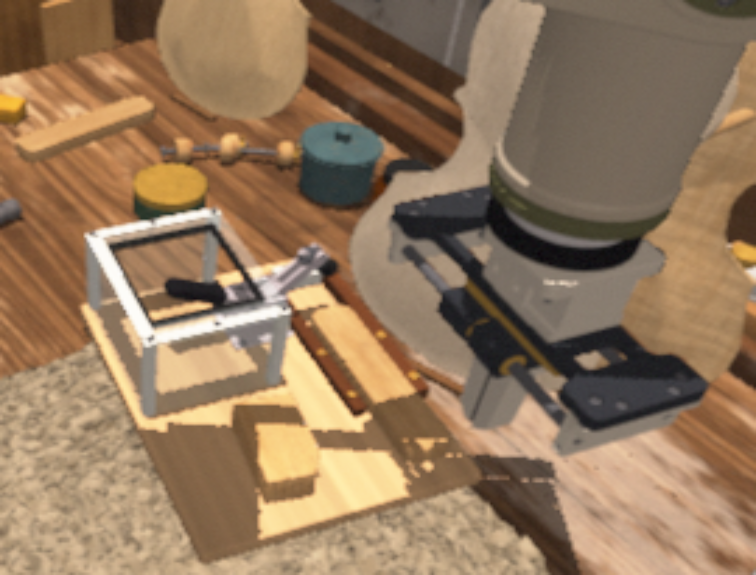

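View pics/t1.png

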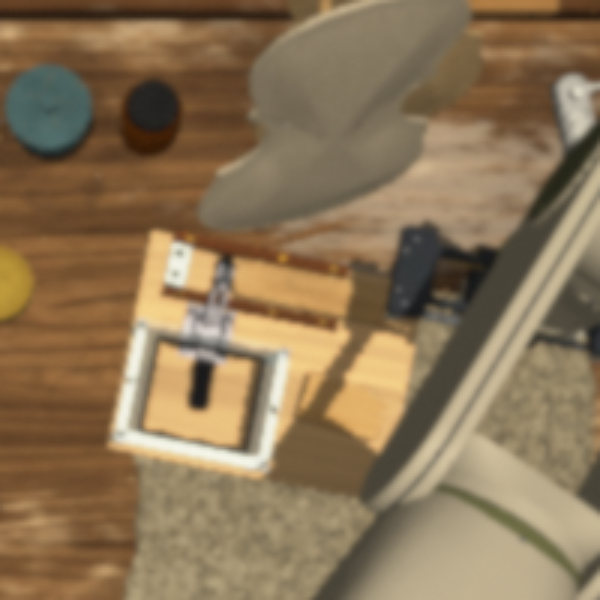

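```bash
python3 -m inch '[[[0,25,0,0,0,0],[0,25,0,0,0,0],[0,20,0,0,0,0],[0,15,0,0,0,0],[0,0,0,0,0,0],[0,0,0,0,0,0]]]'
python3 -c "
from h import *;where()"
```

```text
t: 4.35
tool_pos: [0.5431, -0.3146, 0.0526]
orientation: [-1.566, 0.156, -0.158]
force: [-0.7, -0.1, -0.2]
opening: 0.0005
t 4.35 TCP in jig mm [  43.3 -156.3   52.6] yaw err 0.0043 tilt [ 0.001 -1.    -0.001] F [-0.67 -0.1  -0.25] q [-0.61  0.34  1.57 -0.    1.23 -1.98] op 0.0004772103120952663
```

Down 11 mm, then toward the mould.

```bash
python3 -m inch '[[[0,11,0,0,0,0],[0,0,4,0,0,0],[0,0,5,0,0,0],[0,0,5,0,0,0],[0,0,5,0,0,0],[0,0,5,0,0,0],[0,0,5,0,0,0],[0,0,0,0,0,0]]]'
python3 -c "
from h import *;where()"
```

```text
t: 5.35
tool_pos: [0.5484, -0.2854, 0.0407]
orientation: [-1.565, 0.157, -0.157]
force: [-0.4, -0.0, 0.3]
opening: 0.0005
t 5.35 TCP in jig mm [  42.6 -126.6   40.7] yaw err 0.0047 tilt [-0. -1.  0.] F [-0.41 -0.03  0.27] q [-0.56  0.34  1.6   0.    1.2  -1.93] op 0.0005165569966133877
```

```bash
python3 -m inch '[[[0,0,4,0,0,0],[0,0,4,0,0,0],[0,0,4,0,0,0],[0,0,4,0,0,0],[0,0,4,0,0,0],[0,0,4,0,0,0],[0,0,3,0,0,0],[0,0,0,0,0,0]]]'
python3 - <<'E'
from h import *
where()
C=cams()
im=C["side"]["image"]; cv2.imwrite("pics/s2.png",cv2.resize(im[170:300,280:420],None,fx=5,fy=4.5))
im=C["top"]["image"]; cv2.imwrite("pics/t2.png",cv2.resize(im[110:240,250:390],None,fx=4.5,fy=4.5))
E
```

```text
t: 6.35
tool_pos: [0.5537, -0.259, 0.0406]
orientation: [-1.565, 0.157, -0.157]
force: [0.7, 0.1, -0.1]
opening: 0.0007
t 6.35 TCP in jig mm [ 42.4 -99.6  40.6] yaw err 0.0047 tilt [-0. -1.  0.] F [ 0.74  0.11 -0.09] q [-0.52  0.32  1.62  0.    1.2  -1.89] op 0.000734733115679994
```

View pics/s2.png

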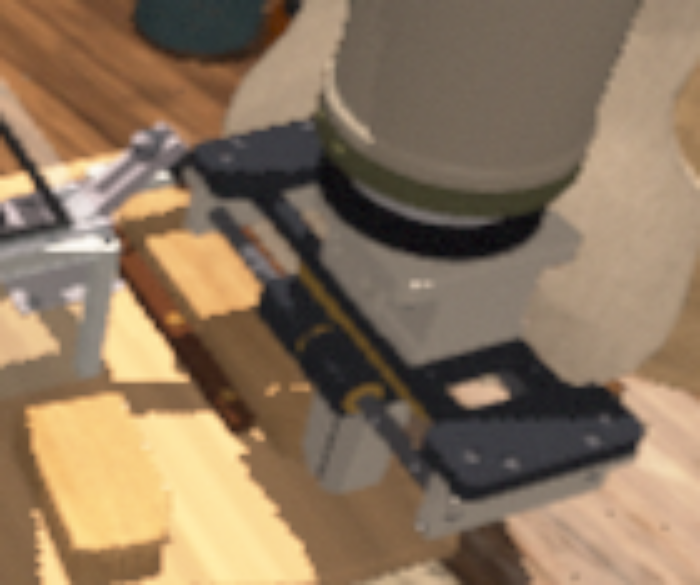

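View pics/t2.png

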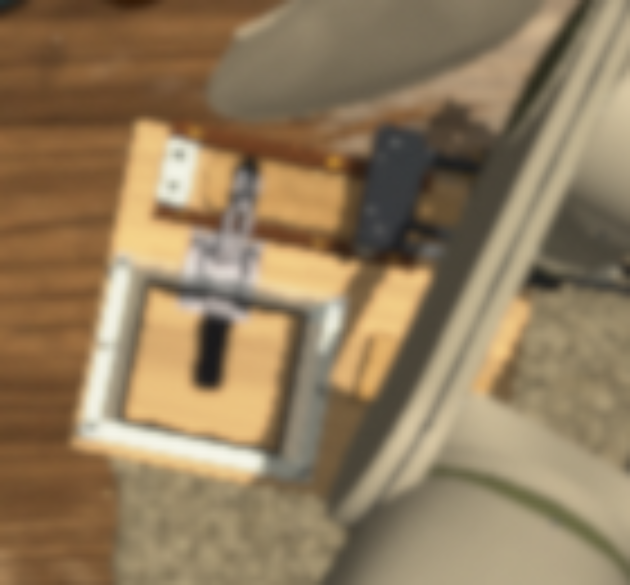

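```bash
python3 -m inch '[[[0,0,2,0,0,0],[0,0,2,0,0,0],[0,0,0,0,0,0]]]'; python3 -m inch '[[[0,0,1.5,0,0,0],[0,0,1,0,0,0],[0,0,0,0,0,0]]]'
python3 -c "
from h import *;where()"
```

```text
t: 6.82
tool_pos: [0.5545, -0.2552, 0.0406]
orientation: [-1.565, 0.157, -0.157]
force: [0.4, 1.2, 0.6]
opening: 0.0002
t: 7.2
tool_pos: [0.555, -0.2529, 0.0407]
orientation: [-1.565, 0.157, -0.157]
force: [0.2, 0.0, -0.7]
opening: 0.0005
t 7.2 TCP in jig mm [ 42.4 -93.4  40.7] yaw err 0.0044 tilt [ 0. -1.  0.] F [ 0.15  0.02 -0.66] q [-0.51  0.32  1.63  0.    1.2  -1.88] op 0.0004664354368409159
```

```bash
for i in 1; do python3 -m inch '[[[0,0,1.5,0,0,0],[0,0,0,0,0,0]]]'; python3 -m inch '[[[0,0,1.5,0,0,0],[0,0,0,0,0,0]]]';python3 -m inch '[[[0,0,1.5,0,0,0],[0,0,0,0,0,0]]]'; done
python3 -c "
from h import *;where()"
```

```text
t: 7.45
tool_pos: [0.5553, -0.2514, 0.0406]
orientation: [-1.565, 0.157, -0.157]
force: [0.5, 0.9, -0.6]
opening: 0.0003
t: 7.7
tool_pos: [0.5555, -0.2503, 0.0407]
orientation: [-1.566, 0.157, -0.157]
force: [-0.3, -2.4, -0.6]
opening: 0.0001
t: 7.95
tool_pos: [0.5557, -0.2502, 0.041]
orientation: [-1.568, 0.157, -0.157]
force: [-2.1, -7.9, -0.4]
opening: 0.0003
t 7.95 TCP in jig mm [ 42.5 -90.7  41. ] yaw err 0.0039 tilt [ 0.001 -1.    -0.002] F [-2.1  -7.93 -0.44] q [-0.51  0.31  1.63 -0.    1.2  -1.88] op 0.0002838366156033287
```

```bash
python3 -m inch '[[[0,0,1.5,0,0,0],[0,0,0,0,0,0],[0,0,0,0,0,0]]]'
python3 - <<'E'
from h import *
where()
C=cams()
im=C["side"]["image"]; cv2.imwrite("pics/s3.png",cv2.resize(im[170:300,280:420],None,fx=5,fy=4.5,interpolation=cv2.INTER_CUBIC))
im=C["top"]["image"]; cv2.imwrite("pics/t3.png",cv2.resize(im[120:190,270:350],None,fx=8,fy=8,interpolation=cv2.INTER_CUBIC))
E
python3 -m inch '[[[0,0,-5,0,0,0],[0,0,-15,0,0,0],[0,0,-25,0,0,0],[0,0,-15,0,0,0],[0,0,0,0,0,0]]]'
```

```text
t: 8.32
tool_pos: [0.5558, -0.2501, 0.0413]
orientation: [-1.569, 0.157, -0.158]
force: [-4.4, -13.4, -1.7]
opening: 0.0001
t 8.325 TCP in jig mm [ 42.6 -90.6  41.3] yaw err 0.0034 tilt [ 0.001 -1.    -0.004] F [ -4.42 -13.39  -1.72] q [-0.5   0.31  1.63 -0.    1.2  -1.87] op 0.00011434736663741254
t: 9.05
tool_pos: [0.5439, -0.3069, 0.0406]
orientation: [-1.565, 0.158, -0.158]
force: [-0.4, 0.4, -1.0]
opening: 0.0006
```

View pics/s3.png

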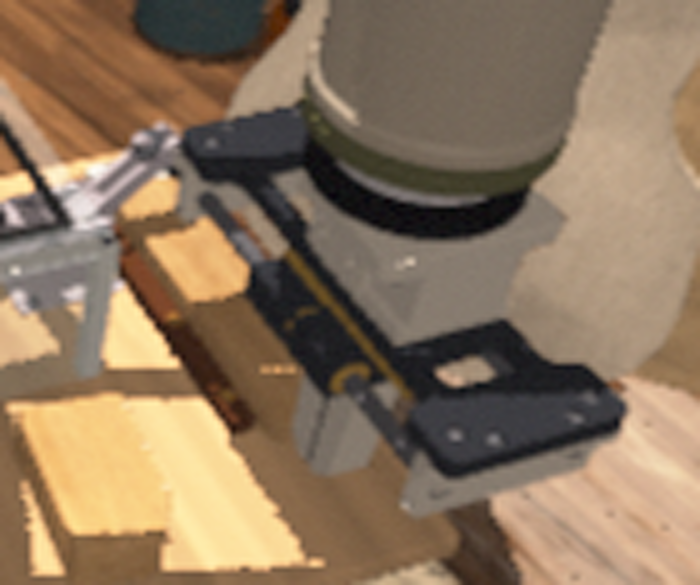

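View pics/t3.png

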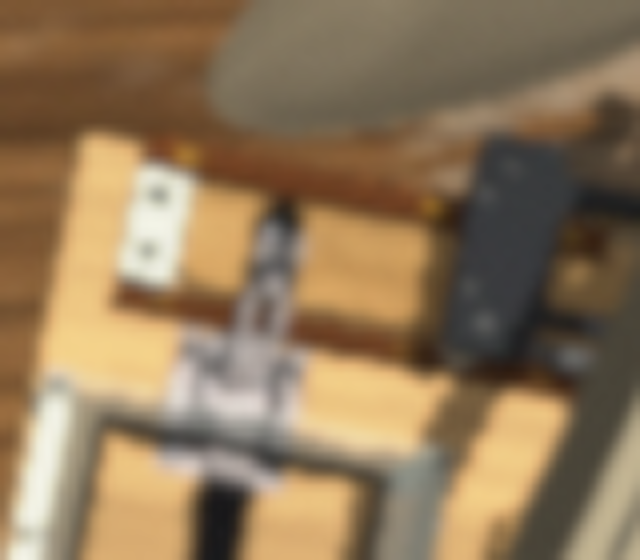

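```bash
python3 -m inch '[[[0,-20,0,0,0,0],[0,-40,0,0,0,0],[0,-50,0,0,0,0],[0,-50,0,0,0,0],[0,-30,0,0,0,0],[0,0,0,0,0,0]]]'
python3 - <<'E'
from h import *
where()
C=cams()
im=C["side"]["image"]; cv2.imwrite("pics/s4.png",cv2.resize(im[170:325,220:400],None,fx=4,fy=4,interpolation=cv2.INTER_CUBIC))
im=C["top"]["image"]; cv2.imwrite("pics/t4.png",cv2.resize(im[120:240,255:375],None,fx=5,fy=5,interpolation=cv2.INTER_CUBIC))
E
```

```text
t: 9.8
tool_pos: [0.5463, -0.3061, 0.2361]
orientation: [-1.569, 0.15, -0.162]
force: [0.5, 0.8, 0.2]
opening: 0.0005
t 9.8 TCP in jig mm [  44.7 -147.3  236.1] yaw err 0.0054 tilt [ 0.007 -1.    -0.003] F [0.55 0.79 0.23] q [-0.59  0.19  1.41  0.    1.54 -1.96] op 0.0005178648967746124
```

View pics/s4.png

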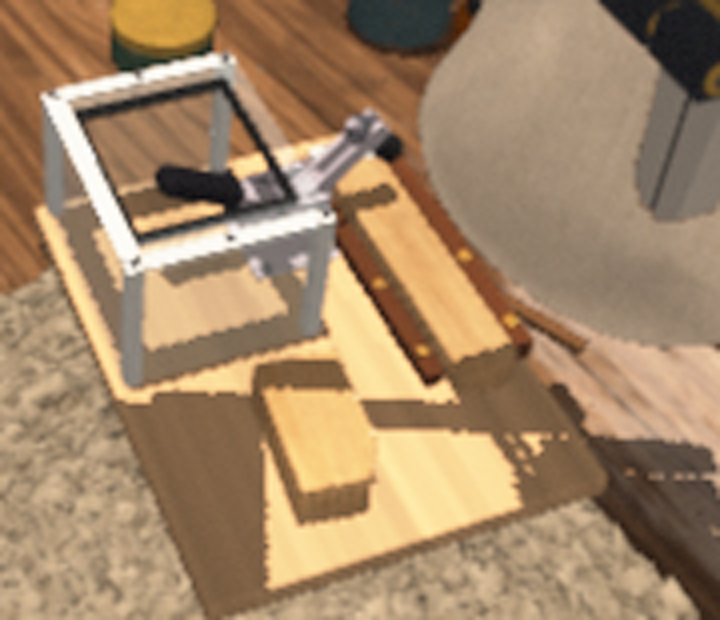

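View pics/t4.png

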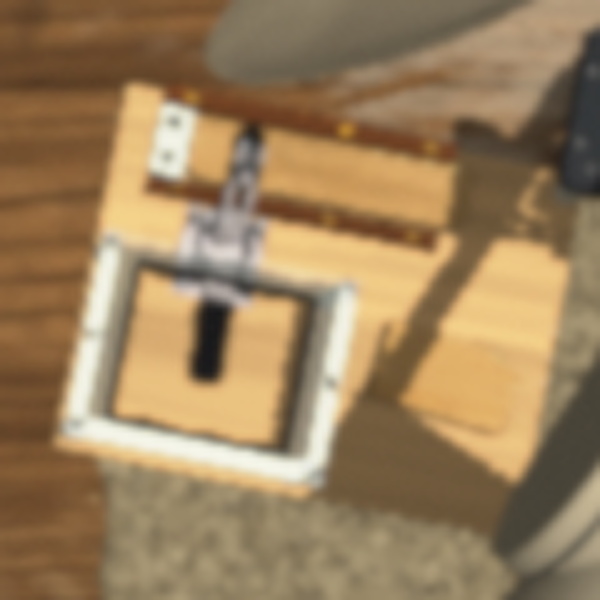

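```bash
python3 -m inch '[[[-20,0,35,0,-0.005,0],[-20,0,35,0,0,0],[-20,0,35,0,0,0],[-20,0,35,0,0,0],[-20,0,31,0,0,0],[-19,0,31,0,0,0],[0,0,0,0,0,0],[0,0,0,0,0,0]]]'
python3 -c "
from h import *;where()"
```

```text
t: 10.9
tool_pos: [0.4664, -0.0846, 0.2296]
orientation: [-1.565, 0.154, -0.151]
force: [0.6, 0.3, -0.2]
opening: 0.0004
t 10.9 TCP in jig mm [-78.5  53.4 229.6] yaw err 0.01 tilt [-0.002 -1.    -0.   ] F [ 0.59  0.25 -0.22] q [-0.29 -0.22  1.82 -0.    1.54 -1.66] op 0.0003667297554321348
```

```bash
python3 -m inch '[[[4.5,0,1.5,0,0.01,0],[0,25,0,0,0,0],[0,25,0,0,0,0],[0,25,0,0,0,0],[0,17,0,0,0,0],[0,0,0,0,0,0],[0,0,0,0,0,0]]]'
python3 - <<'E'
from h import *
where()
C=cams()
im=C["side"]["image"]; cv2.imwrite("pics/s5.png",cv2.resize(im[150:325,200:380],None,fx=3.4,fy=3.4,interpolation=cv2.INTER_CUBIC))
im=C["top"]["image"]; cv2.imwrite("pics/t5.png",cv2.resize(im[120:240,255:375],None,fx=5,fy=5,interpolation=cv2.INTER_CUBIC))
E
```

```text
t: 11.78
tool_pos: [0.4721, -0.0844, 0.1395]
orientation: [-1.565, 0.16, -0.162]
force: [-0.6, 0.1, 0.8]
opening: 0.0004
t 11.775 TCP in jig mm [-72.9  54.8 139.5] yaw err -0.001 tilt [ 0.001 -1.    -0.   ] F [-0.62  0.11  0.79] q [-0.28 -0.14  1.92 -0.    1.36 -1.65] op 0.0004229891259319764
```

View pics/s5.png

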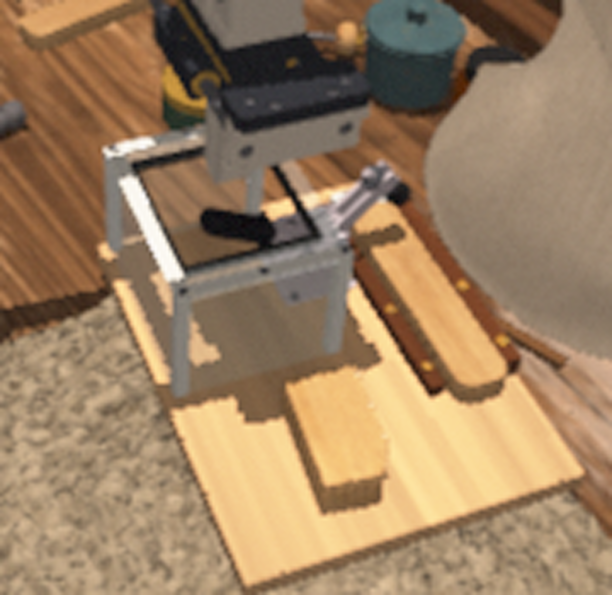

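View pics/t5.png

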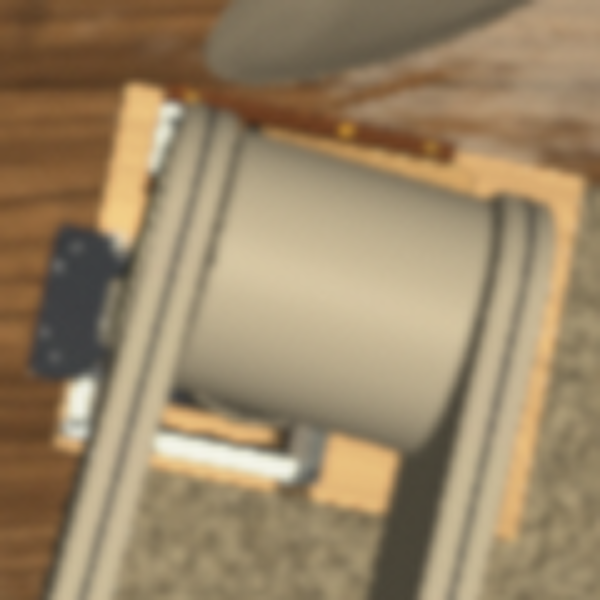

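```bash
python3 -m inch '[[[0,10,0,0,0,0],[0,10,0,0,0,0],[0,8,0,0,0,0],[0,5,0,0,0,0],[0,4,0,0,0,0],[0,3,0,0,0,0],[0,0,0,0,0,0]]]'
python3 -c "
from h import *;where()"
```

```text
t: 12.75
tool_pos: [0.4716, -0.0841, 0.0985]
orientation: [-1.565, 0.161, -0.161]
force: [0.2, -0.8, 2.9]
opening: 0.0003
t 12.75 TCP in jig mm [-73.5  55.   98.5] yaw err -0.0006 tilt [ 0. -1. -0.] F [ 0.18 -0.78  2.88] q [-0.28 -0.1   1.96 -0.    1.28 -1.65] op 0.00034620648553632507
```

```bash
python3 -m inch '[[[0,3,0,0,0,0],[0,3,0,0,0,0],[0,3,0,0,0,0],[0,3,0,0,0,0],[0,3,0,0,0,0],[0,0,0,0,0,0]]]'
python3 -c "
from h import *;where()"
python3 -m inch '[[[0,2,0,0,0,0],[0,2,0,0,0,0],[0,0,0,0,0,0]]]'
python3 -c "
from h import *;where()"
```

```text
t: 13.5
tool_pos: [0.4711, -0.0839, 0.0833]
orientation: [-1.565, 0.162, -0.16]
force: [-1.7, -0.0, 2.9]
opening: 0.0003
t 13.5 TCP in jig mm [-74.   55.   83.3] yaw err -0.0006 tilt [-0.001 -1.    -0.   ] F [-1.7  -0.01  2.91] q [-0.28 -0.08  1.97 -0.    1.25 -1.65] op 0.0003422533382662033
t: 13.88
tool_pos: [0.4709, -0.0839, 0.0795]
orientation: [-1.565, 0.162, -0.16]
force: [-3.1, 1.1, 5.8]
opening: 0.0005
t 13.875 TCP in jig mm [-74.2  55.   79.5] yaw err -0.0006 tilt [-0.001 -1.    -0.   ] F [-3.12  1.08  5.77] q [-0.28 -0.07  1.98 -0.    1.24 -1.65] op 0.0005031022569586333
```

Press on to the stop, watching the force.

```bash
python3 -m inch '[[[0,1.5,0,0,0,0],[0,0,0,0,0,0]]]'; python3 -m inch '[[[0,1.5,0,0,0,0],[0,0,0,0,0,0]]]'; python3 -m inch '[[[0,1.5,0,0,0,0],[0,0,0,0,0,0]]]'
python3 - <<'E'
from h import *
where()
C=cams()
im=C["side"]["image"]; cv2.imwrite("pics/s6.png",cv2.resize(im[150:325,200:380],None,fx=3.4,fy=3.4,interpolation=cv2.INTER_CUBIC))
E
```

```text
t: 14.12
tool_pos: [0.471, -0.0839, 0.079]
orientation: [-1.565, 0.162, -0.16]
force: [-10.4, 2.0, 16.4]
opening: 0.0003
t: 14.38
tool_pos: [0.4711, -0.0839, 0.0787]
orientation: [-1.565, 0.162, -0.159]
force: [-16.1, 3.4, 27.4]
opening: 0.0003
t: 14.62
tool_pos: [0.4711, -0.0839, 0.0784]
orientation: [-1.565, 0.162, -0.159]
force: [-22.4, 5.7, 40.7]
opening: 0.0002
t 14.625 TCP in jig mm [-74.   55.   78.4] yaw err -0.0003 tilt [-0.002 -1.    -0.   ] F [-22.45   5.67  40.73] q [-0.28 -0.07  1.98 -0.    1.24 -1.65] op 0.00022415848283548147
```

View pics/s6.png

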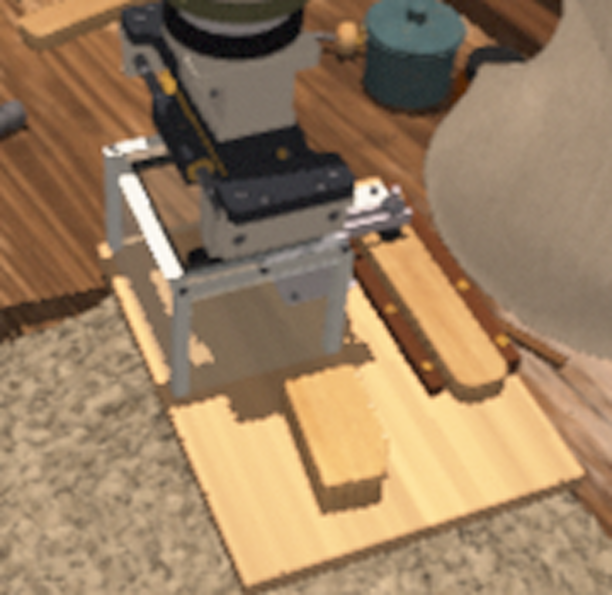

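```bash
python3 -m inch '[[[0,-5,0,0,0,0],[0,-10,0,0,0,0],[0,-20,0,0,0,0],[0,-30,0,0,0,0],[0,-40,0,0,0,0],[0,-40,0,0,0,0],[0,0,0,0,0,0]]]'
python3 -c "
from h import *;where()"
python3 -m inch '[[[0,0,-40,0,0,0],[0,0,-50,0,0,0],[0,0,-50,0,0,0],[0,0,-50,0,0,0],[0,0,-50,0,0,0],[0,0,-40,0,0,0],[0,0,0,0,0,0],[0,0,0,0,0,0]]]'
python3 - <<'E'
from h import *
where()
C=cams()
im=C["side"]["image"]; cv2.imwrite("pics/s7.png",cv2.resize(im[130:325,140:400],None,fx=3,fy=3,interpolation=cv2.INTER_CUBIC))
im=C["top"]["image"]; cv2.imwrite("pics/t7.png",cv2.resize(im[120:250,205:375],None,fx=4.5,fy=4.5,interpolation=cv2.INTER_CUBIC))
E
```

```text
t: 15.6
tool_pos: [0.4736, -0.0846, 0.2241]
orientation: [-1.566, 0.156, -0.166]
force: [-0.2, -0.4, -0.1]
opening: 0.0008
t 15.6 TCP in jig mm [-71.4  54.9 224.1] yaw err -0.0007 tilt [ 0.007 -1.    -0.   ] F [-0.19 -0.43 -0.06] q [-0.28 -0.2   1.82  0.    1.52 -1.65] op 0.0007531488690132523
t: 16.6
tool_pos: [0.4143, -0.3574, 0.2189]
orientation: [-1.563, 0.162, -0.16]
force: [-0.0, 0.3, 0.7]
opening: 0.0002
t 16.6 TCP in jig mm [ -74.2 -224.3  218.9] yaw err -0.0011 tilt [-0.001 -1.     0.002] F [-0.02  0.34  0.72] q [-0.81 -0.01  1.65  0.    1.51 -2.17] op 0.0001817093841562949
```

View pics/s7.png

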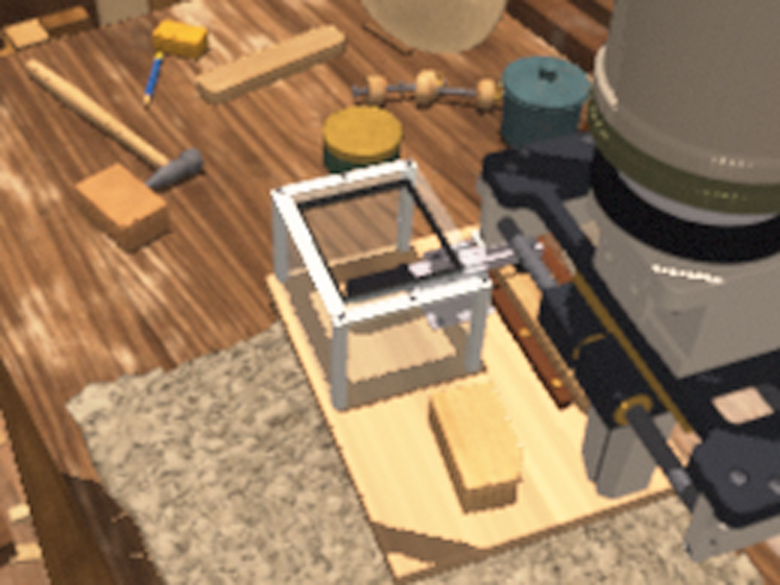

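View pics/t7.png

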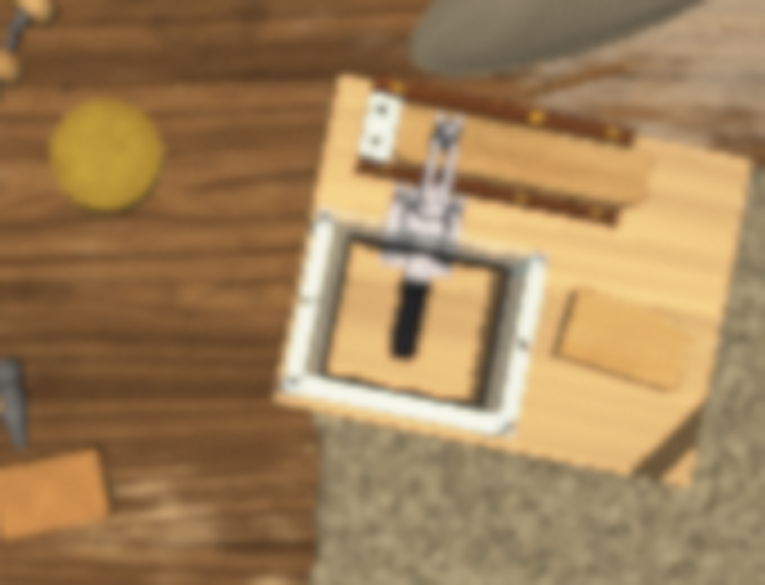

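The lever is level and the bar down on the mould. The mould meets the white stop at (390,130) with no gap, and the bystanders are in place. Next, a numeric check of the mould's right end and the lever tip.

```bash
python3 - <<'E'
from h import *
C=cams(); j=np.load("jig.npy"); c,sn=np.cos(j[2]),np.sin(j[2])
def show(n,uv,z):
    d=ray(C[n],uv,z)[:2]-j[:2]; print(n,(1000*np.r_[c*d[0]+sn*d[1],-sn*d[0]+c*d[1]]).round(1))
show("top",(649/4.5+205,175/4.5+120),.045)   # mould right end mid
show("top",(397/4.5+205,138/4.5+120),.043)  # stop face
show("side",(348/3+140,285/3+130),.071) # lever tip (expect x -96, y 55)
E
python3 -c "
from plant import robot; print(robot.close_job())"
```

```text
top [ 46.7 -76.3]
top [38.2 81. ]
side [-93.6  54.7]
the job is handed in; nothing more can be done
None
```

The mould is home against the end stop, the clamp lever is fully down, and the arm is drawn back clear. I handed the job in at about 16.7 s; no verdict is reported.

- **Mould:** I pushed it home with the backs of the closed fingers. The resistance rose from about 0 to 14 N with no further travel, which I took as contact with the stop. The last picture puts its right end at jig y ≈ -76 mm (nominal -75), with no visible gap at the stop.
- **Lever:** I pressed it through the window until it hit a hard stop, about 41 N upward with the fingertips about 70 mm above the bench. After I drew back it stayed level, with its tip seen at about x -94, y 55 mm in the jig's frame (nominal -96, 55). The bar is down over the mould.
- **Guard and bystanders:** The fingers went in and out through the middle of the window, and I saw no sign of contact with the guard. The offcut, cork block and hammer look unmoved.

**What disagreed or went unmeasured:**
- One pixel reading put the end stop's face at y ≈ 81 mm instead of 85, which is within the accuracy of that blurred edge.
- The foot's force on the mould can't be measured directly, so I judged it only from the lever being at its stop.

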